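Blow out an empty bottle on the air rinser

TASK

Set the black-sleeved lever of the air valve on the bottle rinser half-way between shut and open (45 degrees), then take the tall round bottle, upside down as it is, out of the drip rack and put its neck down into the rinser head. Press the bottle straight down against the sprung cup until its shoulder sits firmly on the steel collar, without crushing it, and finish while still holding it pressed down there; leave the other bottles and things where they are.

Things in the scene. Friction and masses are not known exactly. Their poses are not given: they have to be found in the camera images.
- air_lever (a joint): Angle of the air valve's lever about its upright pivot, rad. 0 = shut (lever square across the pipe), 1.571 = fully open (lever along the pipe, pointing away from the rinser head), half-way = 0.785. Seen from above it opens anticlockwise. It starts near shut and stays where it is left (friction about 0.12 N m).
- lever_grip (a point): Middle of the black sleeve on the valve lever, 66 mm from the pivot, 88 mm above the table. Sleeve 58 mm long, 16 mm wide, 10 mm thick; the lever reaches 95 mm from the pivot. Its x axis points along the lever back towards the pivot. Below the sleeve is free space down to the base plate 12 mm above the table; a round plate (radius 44 mm, top 66 mm above the table) lies under the pivot end.
- lever_pivot (a point): The lever's pivot, at lever height (88 mm above the table), fixed to the rinser. Its axes are the rinser's: the pipe runs from the rinser head along the rinser's -y; the lever points from the pivot along -x when shut, along -y when open, midway between them when half-way. The rinser head's axis is 115 mm from the pivot, along the rinser's +y.
- collar_top (a point): Centre of the mouth of the rinser head: flat top face of its fixed steel collar (outer diameter 54 mm), 90 mm above the table: the hard stop for the bottle's shoulder. Its bore is 32 mm wide; inside, a sprung rubber-topped cup (30 mm) waits 8 mm below this face, with a 7 mm air nozzle standing 4 mm above the cup on the axis, which enters the bottle's mouth.
- spring_cup (a joint): How far the sprung cup in the rinser head is pressed down, m. 0 = up; about 0.014 when a bottle's shoulder sits on the collar (its neck is 22 mm long). The spring pushes back with 3.6 N at 0 and 9.9 N at 0.014, so a bottle that is let go rises again.
- tall_mid (a point): Centre (half-way up, on the axis) of the tall round empty clear bottle. It is upside down, 150 mm tall: mouth 75 mm below this point, flat base 75 mm above. Body 44 mm in diameter; the lowest 22 mm is the neck, 24 mm in diameter (bead 28), ended by a flat shoulder that rests on the rack. It is the only tall one: its base starts 168 mm above the table, the others' at most 110 mm.
- tall_bottle: The same tall bottle; this origin is at the centre of its mouth, its z axis points up towards its base. It weighs about 30 g, its mouth is 18 mm wide. Pressing it on the collar with more than 60 N crushes it.
- collar: The fixed steel collar ring of the rinser head, 30 mm high; origin at the centre of its underside, 60 mm above the table.
- rack: White drip rack, 190 x 260 mm, its top plate 40 mm above the table, origin under its centre. Six 30 mm holes: rows at x = -42.5 and +42.5 mm, at y = -80, 0, +80 mm in its frame. Four of them hold upside-down bottles. Fixed.
- short_bottle_a: Short round bottle, upside down in the rack: 44 mm in diameter, base 110 mm above the table; origin at its mouth. To be left alone.
- short_bottle_b: The other short round bottle, the same. To be left alone.
- square_bottle: Short square bottle (40 mm), upside down in the rack, base 104 mm above the table; origin at its mouth. To be left alone.
- pump_bottle: Filled pump bottle standing beyond the rinser and rack, 48 mm in diameter, 160 mm tall; origin under its centre. To be left alone.
- cream_jar: White jar, 64 mm in diameter, 62 mm tall, beside the rack on the side away from the rinser; origin under its centre. To be left alone.
- scissors: Scissors lying flat between the rinser and the robot, about 165 mm long, 10 mm high; origin near the rivet. To be left alone.
- marker: Marker pen, 130 mm long, 13 mm thick, lying between the rack and the robot. To be left alone.
- screw_cap: White screw cap, 28 mm in diameter, 15 mm high, lying in front of the gap between rack and rinser. To be left alone.
Mind the look-alikes: they are no part of the job. Leave any yellow look-alike of the tall_bottle alone.

How it is judged:
On the way, in this order (a step that is already met when the one before it is completed fails the run):
1. the air valve's lever stands half-way, 45 degrees within 7 degrees, at rest (value of joint air_lever between 0.663 and 0.907 rad and velocity of joint air_lever between -0.05 and 0.05 rad/s), for 0.2 s.
2. the tall bottle is lifted out of the rack in the fingers, upside down (height (world z) of tall_bottle above 0.06 m and contact force between the fingers and tall_bottle above 1 N and angle between tall_bottle's own z axis and vertical below 0.5 rad), for 0.1 s.
At the end, for the whole second after the job is handed in: Lever at 45 degrees within 7; tall bottle neck down in the rinser head, within 4 degrees of upright, neck 20 mm or more into the collar, cup pressed 12 mm or more, shoulder bearing on the collar with over 1 N (never over 60), fingers still holding it, motionless, through the last second (value of joint air_lever between 0.663 and 0.907 rad and z of tall_bottle in the frame of collar_top below -0.02 m and horizontal distance between tall_bottle and collar_top below 0.006 m and angle between tall_bottle's own z axis and vertical below 0.07 rad and value of joint spring_cup above 0.012 m and contact force between tall_bottle and collar above 1 N and contact force between the fingers and tall_bottle above 2 N and linear speed of tall_bottle below 0.01 m/s); the arm keeps its last pose, push and grip.
It fails at once if the bottle is crushed on the collar (more than 60 N) (contact force between tall_bottle and collar above 60 N).
It fails at once if another bottle or thing is moved by more than 25 mm (distance of any of short_bottle_a, short_bottle_b, square_bottle, pump_bottle, cream_jar, scissors, marker, screw_cap from where it was at the start of the episode above 0.025 m).
It also fails if it takes over 58 s, if anything falls off the work surface, if the arm or the gripper's body presses on something with over 40 N, if the wrist force passes 120 N, or if a joint passes its speed limit or range.

ROBOT

A 7-joint arm with a two-finger parallel gripper is mounted at the origin on the work surface. World frame = base frame: x ahead of the robot, y to its left, z up, the work surface at z = 0. Lengths are in m, angles in rad, forces in N, time in s.
With the tool pointing down it reaches from about 0.4 to 0.85 m from the base axis. Payload 10.4 kg.
Tool frame: the origin (TCP) lies at the very end of the fingers, on their centre line; the grasp point (between the pads) lies r.grip_depth behind it (r.grip_depth is the distance from the TCP to the grasp point, in m); y points along the fingers, z is the direction in which the jaws open and shut, and the axes are right-handed (so a half turn about y gives the same grasp; the last joint's range is limited). The gripper opens to 87 mm and grips with 3 to 60 N. Pads are 19 mm wide; open, the fingers measure 117 mm over their backs; the gripper's body (75 mm by 190 mm) begins 51 mm behind the grasp point.
Start: joints at [-1.162, 0.332, -0.065, 1.46, 0.022, 1.35, -0.088], TCP at [0.262, 0.568, 0.223] pointing down, gripper open.
Joint ranges: [-2.6, 2.6], [-0.5, 2.12], [-1.47, 1.34], [0.16, 2.42], [-1.27, 4.41], [0.06, 2.06], [-2.6, 2.6]. Speed limits (rad/s): [2.22, 2.22, 2.79, 2.79, 3.14, 3.14, 3.14].

INTERFACE

Orientations are given as a unit quaternion [x, y, z, w].
In Python, from bench import r gives the robot as it stands.
- The arm moves only by the shell command python3 -m jog 'ROWS' [OPENING] [FORCE]. ROWS is JSON, a list of rows, each a list of 6 numbers: the shift along the tool's x, y, z in m, then the turn, a rotation vector about the tool's x, y, z in degrees. A call has 1 to 12 rows; each row shifts and turns the pose as measured when the row begins, along the tool's axes as they then stand; what a row does not reach is not made up. A row lasts 1/12 s, in which the tool goes at most 41.7 mm and 7.16 degrees, less where a joint would pass 70% of its speed; a pose out of reach is approached as far as the arm can. A call with a gripper value outside its range is refused whole. OPENING is the opening, from -1 (shut) to 1 (fully open), so that 0 is half open, set as the call begins (- or left out, the last holds). The fingers move at their own pace and stop on an object; FORCE is the grip in N (left out, the last holds). Time passes only in rows, so rows that do not move let the fingers close. It gives the time, the measured TCP pose, the force and the opening at its end, in the units of the state.
- r.read_state(): the state, without advancing time (a new reading comes with each control period).
- r.camera(name): name is "scene" or "side" or "wrist"; returns a dict with "image" (384x512x3 uint8, red, green, blue), "range_z" (384x512 float32, m along the optical axis (not along the pixel's ray), 0 where there is no reading), "K" (3x3 intrinsics, pixels), "k1" (the pictures are not rectified: a ray, as slopes to the right and down, at radius r is drawn at 1 + k1 r^2 times it, then the intrinsics apply), "R" (3x3) and "t" (3): a world point X has camera coordinates R X + t. Camera axes: x right, y down, z forward; pixel columns grow to the right and rows downward; lengths in m; the calibration is good to about 2 mm. A picture is of the moment at which its call begins.
- r.close_job(): hands the job in, once; it reports no verdict.
The state is a dict: "time": time; "joint_positions": joint angles; "joint_vel": joint speeds; "joint_torque": joint torques, N m; "ee_pos": TCP position; "eef_rot": TCP orientation; "ft_force": force on the tool from outside, world axes, zero at the start; "torque": the same for the moment, N m; "width": finger opening in m.
Only numpy, scipy, OpenCV 4.12 (cv2) and the standard library are available. Lean on these libraries where they do the work, as an engineer would, in place of code of your own. Each camera call takes 0.05 s, during which the arm holds its last target. There are 200 camera calls.

## Working session

There is one attempt and no reset: what is moved stays moved. The work goes in short steps, Python scripts to look and compute and a shell command to move; the robot and the scene stay as the last step left them, time stands still between calls to the robot, and variables do not carry over. Pictures are saved under pics/ and viewed, about 8 in all and at most 12, crops included, and the job is handed in when it is done.

```bash
ls; mkdir -p pics
cat > h.py <<'E'
import numpy as np, cv2
from bench import r
from scipy.spatial.transform import Rotation as Ro
def cloud(c):
    K=c["K"];k1=c["k1"];z=c["range_z"];h,w=z.shape
    u,v=np.meshgrid(np.arange(w),np.arange(h))
    d=np.array([k1,0,0,0,0],float)
    n=cv2.undistortPoints(np.stack([u,v],-1).reshape(-1,1,2).astype(np.float64),np.array(K,float),d).reshape(h,w,2)
    P=np.dstack([n[...,0]*z,n[...,1]*z,z])
    X=(P-np.array(c["t"]))@np.array(c["R"])
    X[z<=0]=np.nan
    return X,n
def ray(c,n):
    R=np.array(c["R"]);o=-R.T@np.array(c["t"]);return o,np.append(n,1)@R
E
python3 - <<'E'
from h import *
s=r.read_state();print({k:np.round(v,3) for k,v in s.items()},r.grip_depth)
print(Ro.from_quat(s["eef_rot"]).as_matrix().round(3))
ims=[]
for n in ["scene","side","wrist"]:
    c=r.camera(n);cv2.imwrite(f"pics/{n}0.png",c["image"][...,::-1]);np.savez(f"{n}0.npz",**c)
    R=np.array(c["R"]);print(n,(-R.T@np.array(c["t"])).round(3),R[2].round(2),c["k1"],np.array(c["K"])[0,0])
    ims.append(c["image"][...,::-1])
cv2.imwrite("pics/all.png",cv2.resize(np.hstack(ims[:2]),(800,300)))
E
```

```text
pics
{'time': np.float64(0.0), 'joint_positions': array([-1.162,  0.333, -0.065,  1.461,  0.022,  1.35 , -0.089]), 'joint_vel': array([ 0.001,  0.001,  0.001,  0.   ,  0.002, -0.001,  0.   ]), 'joint_torque': array([-1.0000e-03, -6.2327e+01,  2.4000e-02, -3.8990e+01, -6.1000e-02,
        4.0000e-02,  0.0000e+00]), 'ee_pos': array([0.261, 0.567, 0.222]), 'eef_rot': array([ 0.691, -0.152,  0.151, -0.69 ]), 'ft_force': array([-0.576, -0.678, -0.505]), 'torque': array([-0.013,  0.007,  0.024]), 'width': np.float64(0.087)} 0.0187
[[ 0.908 -0.     0.419]
 [-0.419 -0.001  0.908]
 [ 0.    -1.    -0.001]]
scene [ 1.118 -0.445  0.847] [-0.54  0.49 -0.68] -0.12308653894337025 399.86416345355997
side [ 0.373 -0.545  0.615] [ 0.18  0.77 -0.62] -0.01669838506414374 389.01082970615784
wrist [0.19  0.601 0.384] [ 0.26 -0.12 -0.96] -0.06424306287208967 266.52319152843813
```

View pics/scene0.png

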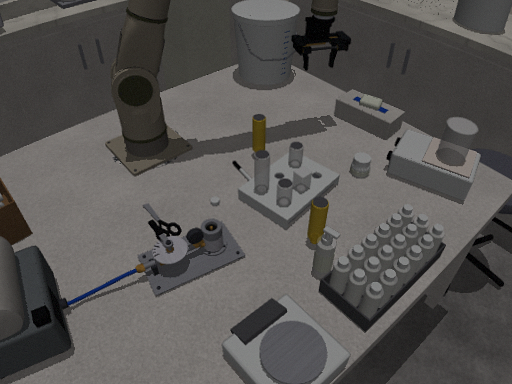

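View pics/side0.png

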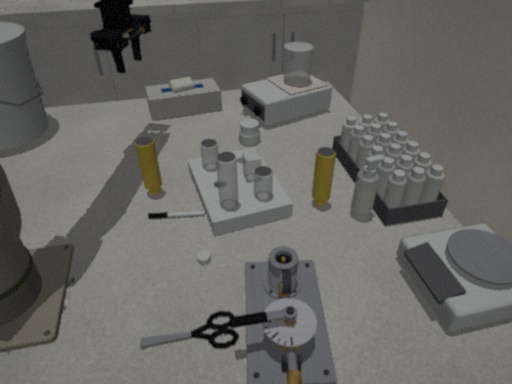

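The side view shows the rinser with its head at (284,262) and the pivot at about (290,315). The lever's black sleeve points left at about (250,320), next to the scissors handles. Candidates for the tall bottle are the clear one in the rack at (228,180) and two yellow ones outside the rack at (149,165) and (324,178). The clear one in the rack fits. I'll check an enlarged crop and measure.

Run:
```python
from h import *
for n,(a,b,c_,d) in {"side":(140,384,140,340),"scene":(110,300,120,350)}.items():
    c=dict(np.load(f"{n}0.npz"));X,_=cloud(c)
    crop=cv2.convertScaleAbs(c["image"][a:b,c_:d,::-1],alpha=1.5)
    cv2.imwrite(f"pics/{n}_crop.png",cv2.resize(crop,None,fx=2.4 if n=="side" else 3,fy=2.4 if n=="side" else 3,interpolation=cv2.INTER_CUBIC))
    x,y,z=X[...,0],X[...,1],X[...,2]
    for nm,zz in (("base168",.168),("collar90",.090),("lever93",.093),("plate66",.066),("rack40",.04)):
        m=(abs(z-zz)<.005)&(x>.2)&(x<.85)&(y>-.5)&(y<.35)
        k,l,st,ce=cv2.connectedComponentsWithStats(m.astype(np.uint8),connectivity=8)
        for i in range(1,k):
            if st[i,4]>25:
                q=l==i;print(n,nm,st[i],"px",ce[i].round(),"xyz",X[q].mean(0).round(4),"mid",((X[q].min(0)+X[q].max(0))/2).round(3),np.ptp(X[q],axis=0).round(3))
```

```text
side base168 [216 152  21  13 220] px [226. 158.] xyz [0.4585 0.1308 0.1682] mid [0.459 0.133 0.167] [0.043 0.041 0.008]
side collar90 [342 128  10   6  27] px [346. 131.] xyz [0.8135 0.3102 0.09  ] mid [0.815 0.314 0.09 ] [0.016 0.031 0.009]
side collar90 [350 136  10   8  32] px [354. 140.] xyz [0.8127 0.2579 0.09  ] mid [0.816 0.261 0.09 ] [0.017 0.03  0.009]
side collar90 [358 147  12   8  37] px [363. 151.] xyz [0.8144 0.2051 0.0894] mid [0.817 0.21  0.09 ] [0.02  0.028 0.009]
side collar90 [201 149  18   8  62] px [210. 154.] xyz [0.4373 0.2781 0.0898] mid [0.438 0.282 0.09 ] [0.043 0.021 0.01 ]
side collar90 [243 158  19  10  63] px [252. 164.] xyz [0.5302 0.2096 0.09  ] mid [0.533 0.22  0.09 ] [0.039 0.032 0.01 ]
side collar90 [140 161  19   9  64] px [149. 167.] xyz [0.2902 0.2532 0.0898] mid [0.289 0.257 0.09 ] [0.042 0.023 0.009]
side collar90 [377 170  13   9  41] px [383. 175.] xyz [0.8145 0.0994 0.0903] mid [0.817 0.104 0.09 ] [0.02  0.027 0.01 ]
side collar90 [314 172  19  10  68] px [322. 178.] xyz [0.6746 0.1195 0.0904] mid [0.679 0.126 0.09 ] [0.037 0.031 0.01 ]
sid
[... 11481 characters left out ...]
 246.] xyz [ 0.537  -0.1146  0.0408] mid [ 0.534 -0.115  0.04 ] [0.037 0.084 0.009]
scene rack40 [313 261  20  10  47] px [322. 267.] xyz [0.7747 0.0604 0.0398] mid [0.769 0.069 0.04 ] [0.04  0.039 0.01 ]
scene rack40 [107 263  52  21 161] px [132. 273.] xyz [ 0.4877 -0.3069  0.0408] mid [ 0.489 -0.306  0.04 ] [0.042 0.127 0.01 ]
scene rack40 [330 279  16  10  39] px [337. 285.] xyz [0.8366 0.0469 0.0404] mid [0.832 0.053 0.04 ] [0.034 0.026 0.01 ]
scene rack40 [320 281  16  15  44] px [327. 288.] xyz [0.8257 0.0261 0.0403] mid [0.826 0.026 0.04 ] [0.048 0.005 0.01 ]
scene rack40 [ 58 298   9  10  57] px [ 62. 302.] xyz [ 0.4547 -0.4776  0.0393] mid [ 0.453 -0.478  0.04 ] [0.033 0.018 0.01 ]
```

View pics/side_crop.png

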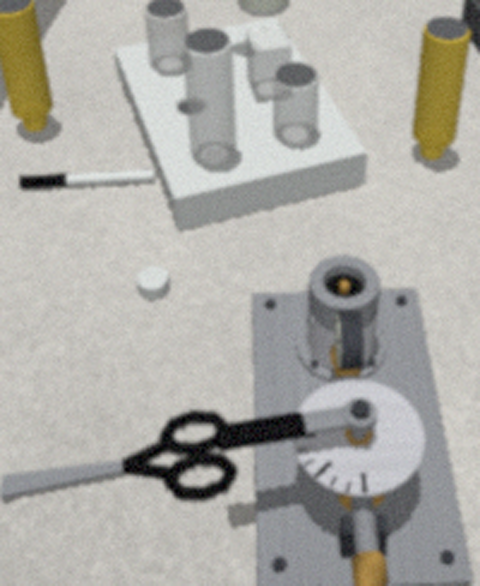

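View pics/scene_crop.png

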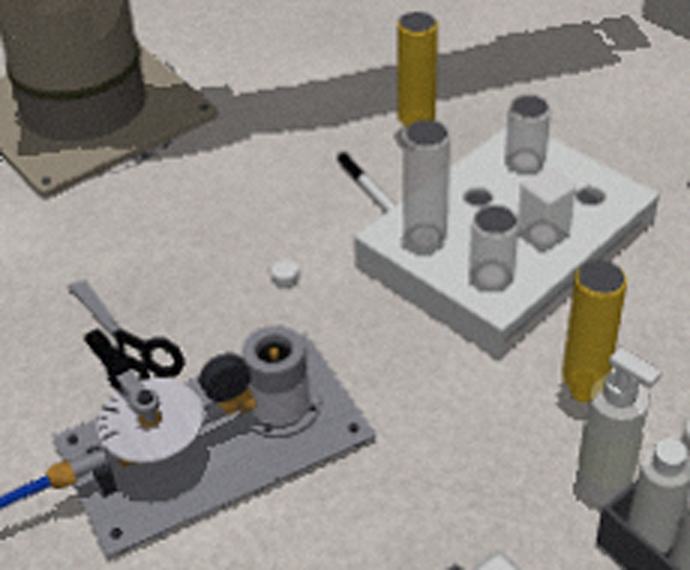

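The crops confirm it: the tall clear bottle stands in the rack's near row, with its base top at scene (261,155) and side (226,158). Both yellow ones stand outside the rack. Next come precise fits of the collar, pivot plate, lever and bottle.

```bash
cat > fit.py <<'E'
from h import *
def comp(X,zz,cx,cy,rad,tol=.004):
    m=(abs(X[...,2]-zz)<tol)&(np.hypot(X[...,0]-cx,X[...,1]-cy)<rad);return X[m]
def hullc(p): # min enclosing circle
    (a,b),q=cv2.minEnclosingCircle(p[:,:2].astype(np.float32));return np.round([a,b,q],4)
def lever(X,piv):
    p=comp(X,.0925,*piv,.105,.0045);d=p[:,:2]-piv;rr=np.hypot(*d.T)
    q=p[(rr>.035)];q=q[(q[:,1]<piv[1]+.05)]
    if len(q)<10: return None
    (c,s,a)=cv2.minAreaRect(q[:,:2].astype(np.float32))
    m=q[:,:2].mean(0);ev,V=np.linalg.eigh(np.cov((q[:,:2]-m).T));v=V[:,1]
    if v@(m-piv)<0:v=-v
    return len(q),m.round(4),np.degrees(np.arctan2(v[1],v[0])).round(1),np.degrees(np.arctan2(*(m-piv)[::-1])).round(1),np.array(s).round(3)
E
python3 - <<'E'
from fit import *
for n in ("side","scene"):
    c=dict(np.load(f"{n}0.npz"));X,_=cloud(c)
    print(n,"collar",hullc(comp(X,.09,.523,-.092,.034,.003)),"plate",hullc(comp(X,.066,.502,-.204,.05,.003)),
      "tallbase",hullc(comp(X,.168,.46,.132,.03,.003)))
    print(" lever",lever(X,np.array([.502,-.204])))
    b=comp(X,.012,.51,-.16,.16,.004);print(" base",cv2.minAreaRect(b[:,:2].astype(np.float32)))
    k=comp(X,.04,.494,.213,.17,.003);print(" rack",cv2.minAreaRect(k[:,:2].astype(np.float32)))
    sc=X[(X[...,2]>.004)&(X[...,2]<.018)&(X[...,0]>.25)&(X[...,0]<.46)&(X[...,1]>-.3)&(X[...,1]<-.12)];print(" scissors",sc.min(0).round(3),sc.max(0).round(3))
    # pivot boss top
    z=X[(np.hypot(X[...,0]-.502,X[...,1]+.204)<.03)&(X[...,2]>.095)];print(" boss",len(z),z.mean(0).round(4),z.max(0).round(3))
E
```

```text
side collar [ 0.5208 -0.095   0.0304] plate [ 0.5022 -0.2039  0.0448] tallbase [0.4587 0.1336 0.0217]
 lever (398, array([ 0.4374, -0.2032]), np.float64(-172.9), np.float64(179.3), array([0.123, 0.035]))
 base ((0.4679802656173706, -0.14690417051315308), (0.24946008622646332, 0.2284892052412033), 79.0060806274414)
 rack ((0.49197661876678467, 0.22076129913330078), (0.19143256545066833, 0.26651138067245483), 7.585209369659424)
 scissors [ 0.257 -0.27   0.004] [ 0.46  -0.12   0.017]
 boss 34 [ 0.5015 -0.2043  0.096 ] [ 0.506 -0.199  0.098]
scene collar [ 0.5217 -0.0948  0.0307] plate [ 0.5031 -0.204   0.0452] tallbase [0.4603 0.1335 0.0215]
 lever (105, array([ 0.4409, -0.2018]), np.float64(-170.1), np.float64(178.0), array([0.121, 0.032]))
 base ((0.4699244201183319, -0.1475144624710083), (0.25080761313438416, 0.23101331293582916), 79.23814392089844)
 rack ((0.4922192096710205, 0.21973979473114014), (0.19468189775943756, 0.2631346881389618), 6.79318904876709)
 scissors [ 0.258 -0.294  0.004] [ 0.458 -0.12   0.016]
 boss 15 [ 0.5036 -0.2042  0.0961] [ 0.509 -0.199  0.099]
```

```bash
cat >> h.py <<'E'
def go(x,y,z,jaw):
    """tool-frame shift (mm) after turning, and turn about tool y (deg), to reach TCP x,y,z with jaw axis angle (deg)"""
    s=r.read_state();R=Ro.from_quat(s["eef_rot"]);M=R.as_matrix()
    ja=np.degrees(np.arctan2(M[1,2],M[0,2]));t=(jaw-ja+90)%180-90
    d=np.array([x,y,z])-s["ee_pos"]
    a=np.radians(ja+t);T=np.array([[np.sin(a),0,np.cos(a)],[-np.cos(a),0,np.sin(a)],[0,-1,0]])
    w=(R.inv()*Ro.from_matrix(T)).as_rotvec(degrees=True)
    print("t",round(float(s["time"]),2),"tcp",s["ee_pos"].round(4),"jaw",ja.round(1),"f",s["ft_force"].round(1),"w",round(float(s["width"]),4))
    print("turn",w.round(1),"shift now-axes mm",(M.T@d*1e3).round(1),"after-turn axes",(T.T@d*1e3).round(1))
E
python3 - <<'E'
from fit import *
for n in ("side","scene"):
    c=dict(np.load(f"{n}0.npz"));X,_=cloud(c);z=X[...,2]
    q=X[(z>.084)&(z<.097)&(X[...,0]<.475)&(X[...,0]>.39)&(abs(X[...,1]+.204)<.04)][:,:2]
    m=q.mean(0);ev,V=np.linalg.eigh(np.cov((q-m).T));v=V[:,1]
    top=comp(X,.0905,.523,-.091,.034,.003);top=top[top[:,1]>-.1]
    A=np.c_[2*top[:,:2],np.ones(len(top))]
    print(n,len(q),m.round(4),np.degrees(np.arctan2(v[1],v[0])).round(1),"x",q[:,0].min().round(3),"collar xmin/max/ymax",top.min(0).round(4),top.max(0).round(4))
go(.437,-.203,.16,87)
E
python3 -m jog '[[0,-0.02,0,0,-6,0],[0,-0.02,0,0,-6,0],[0,0,0,0,-5,0],[0,0,0,0,-5,0],[0,0,0,0,0,0]]'
```

```text
side 475 [ 0.4398 -0.2044] 178.6 x 0.407 collar xmin/max/ymax [ 0.4961 -0.0996  0.0875] [ 0.549  -0.0648  0.0922]
scene 126 [ 0.4439 -0.2031] 178.1 x 0.411 collar xmin/max/ymax [ 0.4994 -0.0998  0.0876] [ 0.5523 -0.0645  0.0934]
t 0.15 tcp [0.2615 0.5674 0.2219] jaw 65.3 f [ 0.   0.2 -0.7] w 0.0873
turn [  0.1 -21.7  -0. ] shift now-axes mm [ 481.8   62.6 -626.1] after-turn axes [ 215.6   61.9 -760.1]
time: 0.57
ee_pos: [0.2609, 0.5664, 0.2615]
eef_rot: [0.709, -0.012, 0.01, -0.705]
ft_force: [0.8, 0.9, -0.7]
width: 0.0872
```

```bash
python3 -c "
from h import *
go(.437,-.203,.26,88.4)"
```

```text
t 0.57 tcp [0.2609 0.5664 0.2615] jaw 88.2 f [ 0.8  0.9 -0.7] w 0.0872
turn [ 0.3 -0.2 -0.1] shift now-axes mm [ 199.6    5.2 -763.7] after-turn axes [ 197.5    1.5 -764.2]
```

```bash
python3 -m jog '[[0.018,0,-0.036,0,0,0],[0.018,0,-0.036,0,0,0],[0.018,0,-0.036,0,0,0],[0.018,0,-0.036,0,0,0],[0.018,0,-0.036,0,0,0],[0.018,0,-0.036,0,0,0],[0.018,0,-0.036,0,0,0],[0.018,0,-0.036,0,0,0],[0.018,0,-0.036,0,0,0],[0.012,0,-0.036,0,0,0],[0.012,0,-0.036,0,0,0],[0,0,0,0,0,0]]' && python3 -c "
from h import *
go(.437,-.203,.20,88.4)"
```

```text
time: 1.57
ee_pos: [0.4303, 0.1459, 0.2563]
eef_rot: [0.709, -0.027, 0.02, -0.704]
ft_force: [0.4, -0.5, 0.6]
width: 0.0872
t 1.57 tcp [0.4303 0.1459 0.2563] jaw 86.2 f [ 0.4 -0.5  0.6] w 0.0872
turn [ 0.4 -2.2 -0.6] shift now-axes mm [  30.2   58.8 -347.2] after-turn axes [  16.4   56.3 -348.6]
```

```bash
python3 -m jog '[[0.002,0,-0.038,0,-2,0],[0.002,0,-0.039,0,0,0],[0.002,0,-0.039,0,0,0],[0.002,0,-0.039,0,0,0],[0.002,0.01,-0.039,0,0,0],[0.002,0.01,-0.039,0,0,0],[0.002,0.01,-0.039,0,0,0],[0.002,0.01,-0.039,0,0,0],[0.002,0.01,-0.035,0,0,0],[0,0,0,0,0,0]]' 0.15 20
python3 - <<'E'
from h import *
go(.437,-.203,.071,88.4)
c=r.camera("wrist");np.savez("wrist1.npz",**c);cv2.imwrite("pics/wrist1.png",cv2.convertScaleAbs(c["image"][...,::-1],alpha=1.4))
E
```

```text
time: 2.4
ee_pos: [0.4286, -0.2113, 0.2057]
eef_rot: [0.709, -0.024, 0.019, -0.705]
ft_force: [0.1, -0.6, -1.2]
width: 0.0502
t 2.4 tcp [ 0.4286 -0.2113  0.2057] jaw 86.5 f [ 0.1 -0.6 -1.2] w 0.0502
turn [ 0.3 -1.9 -0.4] shift now-axes mm [  8.9 134.5   9.5] after-turn axes [  8.2 134.7   8.5]
```

View pics/wrist1.png

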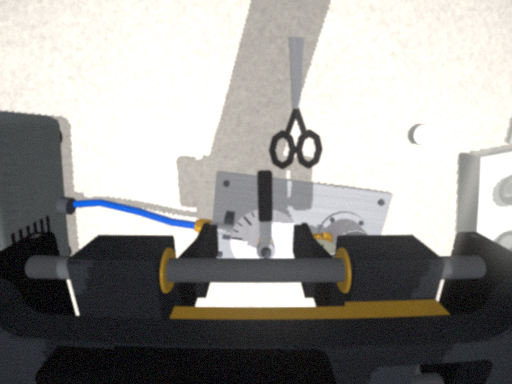

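The wrist view shows the lever sleeve upright at (265,195), between the two fingertips at (205,245) and (310,245). The scissors at (296,140) are clear. I'll descend and straddle the sleeve.

```bash
python3 -m jog '[[0.008,0,0.009,0,-2,0],[0,0.035,0,0,0,0],[0,0.035,0,0,0,0],[0,0.035,0,0,0,0],[0,0.025,0,0,0,0],[0,0,0,0,0,0]]' && python3 -c "
from h import *
go(.437,-.203,.071,88.4)"
```

```text
time: 2.95
ee_pos: [0.4446, -0.1894, 0.0732]
eef_rot: [0.707, -0.005, 0.005, -0.707]
ft_force: [-1.1, 1.3, -0.6]
width: 0.0498
t 2.95 tcp [ 0.4446 -0.1894  0.0732] jaw 89.2 f [-1.1  1.3 -0.6] w 0.0498
turn [ 0.   0.8 -0. ] shift now-axes mm [ -7.4   2.2 -13.7] after-turn axes [ -7.3   2.2 -13.8]
```

```bash
python3 -m jog '[[-0.007,0.002,-0.013,0,0,0],[0,0,0,0,0,0]]' && python3 -m jog '[[0,0,0,0,0,0],[0,0,0,0,0,0],[0,0,0,0,0,0],[0,0,0,0,0,0],[0,0,0,0,0,0],[0,0,0,0,0,0]]' -1 10
python3 - <<'E'
from h import *
for a in (20,30,36.0):
    t=np.radians(178.4+a);print(a,.5027+.066*np.cos(t),-.204+.066*np.sin(t))
t=np.radians(178.4+12);go(.5027+.066*np.cos(t),-.204+.066*np.sin(t),.071,100.4)
E
```

```text
time: 3.12
ee_pos: [0.4385, -0.1984, 0.0711]
eef_rot: [-0.707, 0.004, -0.002, 0.707]
ft_force: [-0.1, -0.4, 0.1]
width: 0.0501
time: 3.62
ee_pos: [0.443, -0.1951, 0.0758]
eef_rot: [-0.707, 0.001, -0.002, 0.707]
ft_force: [-0.2, -3.3, -3.6]
width: 0.0184
20 0.44007418323146325 -0.22483283643850874
30 0.44464319419080334 -0.23539119779863815
36.0 0.44824250911363256 -0.2412878222260459
t 3.62 tcp [ 0.443  -0.1951  0.0758] jaw 89.8 f [-0.2 -3.3 -3.6] w 0.0184
turn [ -0.  -10.6   0.1] shift now-axes mm [ -5.1   4.8 -20.9] after-turn axes [ -8.9   4.8 -19.6]
```

```bash
python3 -m jog '[[-0.001,0.001,-0.007,0,-5,0],[0,0.001,-0.007,0,-6,0],[0,0.001,-0.007,0,-6,0],[0,0.001,-0.007,0,-6,0],[0,0,0,0,0,0]]'
python3 - <<'E'
from fit import *
t=np.radians(214.3);go(.5027+.066*np.cos(t),-.204+.066*np.sin(t),.071,124.3)
c=r.camera("side");cv2.imwrite("pics/side2.png",cv2.resize(cv2.convertScaleAbs(c["image"][220:384,180:360,::-1],alpha=1.5),None,fx=3,fy=3))
E
```

```text
time: 4.03
ee_pos: [0.446, -0.2232, 0.0749]
eef_rot: [-0.691, -0.147, 0.145, 0.693]
ft_force: [1.7, -1.3, -6.1]
width: 0.0171
t 4.03 tcp [ 0.446  -0.2232  0.0749] jaw 113.8 f [ 1.7 -1.3 -6.1] w 0.0171
turn [ -0.1 -10.5   0.2] shift now-axes mm [ -5.3   3.9 -17.3] after-turn axes [ -8.3   3.9 -16.1]
```

View pics/side2.png

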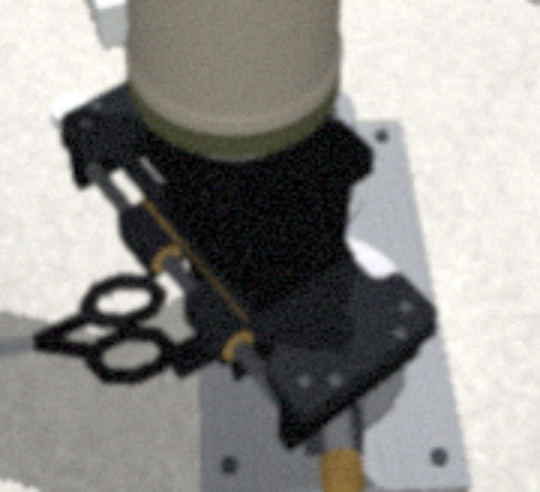

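```bash
python3 -m jog '[[-0.003,0.001,-0.006,0,-4,0],[-0.003,0.001,-0.006,0,-4,0],[-0.002,0.001,-0.004,0,-3,0],[0,0,0,0,0,0]]' && python3 -c "
from h import *
t=np.radians(214.3);go(.5027+.066*np.cos(t),-.204+.066*np.sin(t),.071,124.3)"
```

```text
time: 4.42
ee_pos: [0.4508, -0.2347, 0.0746]
eef_rot: [-0.68, -0.197, 0.189, 0.681]
ft_force: [-0.9, -3.3, -9.8]
width: 0.0162
t 4.42 tcp [ 0.4508 -0.2347  0.0746] jaw 121.7 f [-0.9 -3.3 -9.8] w 0.0162
turn [ 0.1 -2.6  0.6] shift now-axes mm [-5.7  3.6 -4.1] after-turn axes [-5.8  3.6 -3.9]
```

```bash
python3 -m jog '[[0,0.003,-0.004,0,-3,0],[0,0.001,0,0,0,0],[0,0,0,0,0,0]]' && python3 -c "
from h import *
t=np.radians(214.3);go(.5027+.066*np.cos(t),-.204+.066*np.sin(t),.071,124.3)"
```

```text
time: 4.67
ee_pos: [0.4526, -0.2366, 0.0731]
eef_rot: [-0.677, -0.205, 0.197, 0.678]
ft_force: [0.7, -0.7, -4.8]
width: 0.0162
t 4.67 tcp [ 0.4526 -0.2366  0.0731] jaw 123.0 f [ 0.7 -0.7 -4.8] w 0.0162
turn [ 0.1 -1.3  0.6] shift now-axes mm [-6.2  2.  -1.4] after-turn axes [-6.2  2.1 -1.3]
```

```bash
python3 -m jog '[[0,0,0,0,0,0],[0,0,0,0,0,0],[0,0,0,0,0,0],[0,0,0,0,0,0]]' 0.15 && python3 -m jog '[[0,-0.03,0,0,0,0],[0,-0.038,0,0,0,0],[0,-0.038,0,0,0,0],[0,-0.038,0,0,0,0],[0,-0.03,0,0,0,0],[0,0,0.041,0,6,0],[0,0,0.041,0,6,0],[0,0,0.041,0,6,0],[0,0,0.041,0,6,0],[0,0,0.035,0,6,0]]' 0.5
python3 - <<'E'
from fit import *
go(.4595,.1335,.24,90)
for n in ("side","scene"):
    c=r.camera(n);X,_=cloud(c);z=X[...,2];d=X[...,:2]-np.array([.5027,-.204]);rr=np.hypot(d[...,0],d[...,1])
    q=X[(z>.084)&(z<.097)&(rr<.11)&(rr>.035)&(X[...,1]<-.19)][:,:2]
    m=q.mean(0);ev,V=np.linalg.eigh(np.cov((q-m).T));v=V[:,1]
    print(n,len(q),m.round(4),np.degrees(np.arctan2(v[1],v[0])).round(1),np.degrees(np.arctan2(*(m-[.5027,-.204])[::-1])).round(1)%360)
    print(" tallbase",hullc(comp(X,.168,.46,.132,.03,.003)), "collar", [f(comp(X,.0905,.523,-.091,.034,.003),0).round(4) for f in (np.min,np.max)])
E
```

```text
time: 5.0
ee_pos: [0.4526, -0.2351, 0.0727]
eef_rot: [-0.678, -0.203, 0.196, 0.679]
ft_force: [0.4, 0.6, 0.3]
width: 0.0348
time: 5.83
ee_pos: [0.3793, -0.0542, 0.2548]
eef_rot: [-0.705, -0.017, 0.012, 0.708]
ft_force: [1.2, 0.3, 0.0]
width: 0.0649
t 5.83 tcp [ 0.3793 -0.0542  0.2548] jaw 92.3 f [1.2 0.3 0. ] w 0.0649
turn [-0.2  2.3  0.4] shift now-axes mm [ 87.6  16.2 184.2] after-turn axes [ 80.2  14.8 187.7]
side 445 [ 0.4461 -0.2421] -147.1 213.9
 tallbase [0.4579 0.1331 0.0223] collar [array([ 0.4966, -0.1228,  0.0875]), array([ 0.5492, -0.0652,  0.0933])]
scene 147 [ 0.4505 -0.2412] -145.3 215.5
 tallbase [0.4607 0.1336 0.0218] collar [array([ 0.4985, -0.1245,  0.0878]), array([ 0.551 , -0.0657,  0.0934])]
```

Lever measured at about 214° in world, which is about 44.6° open. Next the bottle.

```bash
python3 -m jog '[[0.015,0,0.035,0,2,0],[0.016,0.0,0.036,0,0,0],[0.016,0.0,0.036,0,0,0],[0.016,0.0,0.036,0,0,0],[0.016,0.0,0.03,0,0,0],[0,0,0,0,0,0],[0,0,0,0,0,0]]' && python3 -c "
from h import *
go(.4593,.1334,.125,90)"
```

```text
time: 6.52
ee_pos: [0.458, 0.1311, 0.2565]
eef_rot: [-0.704, -0.008, 0.001, 0.71]
ft_force: [0.1, -1.0, -0.5]
width: 0.0647
t 6.52 tcp [0.458  0.1311 0.2565] jaw 90.7 f [ 0.1 -1.  -0.5] w 0.0647
turn [-0.4  0.7  0.6] shift now-axes mm [ -0.  131.6   1.3] after-turn axes [  1.3 131.5   2.3]
```

```bash
python3 -m jog '[[0.001,0,0.002,-0.4,0.5,0.6],[0,0.035,0,0,0,0],[0,0.035,0,0,0,0],[0,0.03,0,0,0,0],[0,0.02,0,0,0,0],[0,0,0,0,0,0]]' && python3 -c "
from h import *
go(.4593,.1334,.126,90)"
```

```text
time: 7.02
ee_pos: [0.4603, 0.129, 0.1338]
eef_rot: [0.708, -0.0, 0.001, -0.706]
ft_force: [0.1, 0.3, 0.0]
width: 0.0654
t 7.02 tcp [0.4603 0.129  0.1338] jaw 89.9 f [0.1 0.3 0. ] w 0.0654
turn [ 0.1 -0.1  0.1] shift now-axes mm [-1.   7.7  4.4] after-turn axes [-1.   7.8  4.4]
```

```bash
python3 -m jog '[[-0.001,0.008,0.0045,0,0,0],[0,0,0,0,0,0],[0,0,0,0,0,0]]' && python3 -m jog '[[0,0,0,0,0,0],[0,0,0,0,0,0],[0,0,0,0,0,0],[0,0,0,0,0,0],[0,0,0,0,0,0]]' -1 35 && python3 -c "
from h import *
go(.4593,.1334,.126,90)"
```

```text
time: 7.27
ee_pos: [0.4598, 0.1321, 0.1269]
eef_rot: [0.708, -0.002, 0.002, -0.706]
ft_force: [0.5, 0.3, 0.0]
width: 0.0653
time: 7.68
ee_pos: [0.4624, 0.1326, 0.1314]
eef_rot: [0.708, 0.001, 0.005, -0.707]
ft_force: [-0.6, 0.0, -1.0]
width: 0.0432
t 7.68 tcp [0.4624 0.1326 0.1314] jaw 89.6 f [-0.6  0.  -1. ] w 0.0432
turn [ 0.1 -0.4  0.5] shift now-axes mm [-3.1  5.3  0.7] after-turn axes [-3.1  5.4  0.8]
```

```bash
python3 -m jog '[[0,-0.02,0,0,0,0],[0,-0.03,0,0,0,0],[0,-0.03,0,0,0,0],[0,-0.03,0,0,0,0],[0,-0.02,0,0,0,0],[0,0,0,0,0,0]]' && python3 -c "
from h import *
go(.524,-.0915,.251,90)"
```

```text
time: 8.18
ee_pos: [0.46, 0.1326, 0.2666]
eef_rot: [0.708, -0.0, 0.004, -0.706]
ft_force: [0.1, -0.1, -0.3]
width: 0.0434
t 8.18 tcp [0.46   0.1326 0.2666] jaw 89.7 f [ 0.1 -0.1 -0.3] w 0.0434
turn [ 0.1 -0.3  0.3] shift now-axes mm [  65.2   16.4 -223.7] after-turn axes [  64.    15.6 -224.1]
```

```bash
python3 -m jog '[[0.01,0,-0.034,0,0,0],[0.01,0,-0.035,0,0,0],[0.01,0,-0.035,0,0,0],[0.011,0,-0.036,0,0,0],[0.011,0,-0.036,0,0,0],[0.01,0,-0.034,0,0,0],[0,0,0,0,0,0],[0,0,0,0,0,0]]' && python3 -c "
from h import *
go(.524,-.0915,.24,90)"
```

```text
time: 8.85
ee_pos: [0.5231, -0.0852, 0.2664]
eef_rot: [0.708, 0.003, 0.003, -0.706]
ft_force: [-0.2, 0.9, 0.9]
width: 0.0434
t 8.85 tcp [ 0.5231 -0.0852  0.2664] jaw 90.0 f [-0.2  0.9  0.9] w 0.0434
turn [0.1 0.  0.5] shift now-axes mm [ 0.6 26.4 -6.2] after-turn axes [ 0.9 26.4 -6.3]
```

```bash
python3 -m jog '[[0,0.01,-0.006,0.2,0,0.5],[0,0,0,0,0,0]]'
cat > meas.py <<'E'
from fit import *
from scipy.optimize import least_squares
def cyl(p,rad,c0,z0):
    f=lambda a:np.hypot(p[:,0]-a[0]-a[2]*(p[:,2]-z0),p[:,1]-a[1]-a[3]*(p[:,2]-z0))-rad
    s=least_squares(f,[*c0,0,0],loss="soft_l1",f_scale=.001);return s.x,np.std(s.fun)
go(.524,-.0915,.24,90)
s=r.read_state();tx,ty,tz=s["ee_pos"];mz=tz-.1134
for n in ("side","scene"):
    c=r.camera(n);X,_=cloud(c);d=np.hypot(X[...,0]-tx,X[...,1]-ty)
    p=X[(d<.032)&(X[...,2]>mz+.026)&(X[...,2]<tz-.006)]
    a,e=cyl(p,.022,(tx,ty),mz)
    lo=X[(d<.032)&(X[...,2]>.1)&(X[...,2]<tz)][:,2]
    print(n,len(p),"bottle mouth xy",a[:2].round(4),"tilt deg",np.degrees(a[2:]).round(2),"rms",round(e,4),"zmin",lo.min().round(4) if len(lo) else None)
    q=X[(np.hypot(X[...,0]-.524,X[...,1]+.0915)<.031)&(X[...,2]>.0865)&(X[...,2]<.0945)]
    if len(q): print("   collar top ext",q.min(0).round(4),q.max(0).round(4))
    w=X[(np.hypot(X[...,0]-.524,X[...,1]+.0915)<.031)&(X[...,2]>.064)&(X[...,2]<.087)&(X[...,0]<.52 if n=="side" else X[...,0]>.53)]
    if len(w)>20:
        f=lambda a:np.hypot(w[:,0]-a[0],w[:,1]-a[1])-.027
        z=least_squares(f,[.524,-.0915],loss="soft_l1",f_scale=.001);print("   collar wall fit",len(w),z.x.round(4))
    cv2.imwrite(f"pics/m_{n}_{s['time']:.2f}.png",c["image"][...,::-1])
E
python3 meas.py; ls pics | grep m_
```

```text
time: 9.02
ee_pos: [0.5228, -0.092, 0.2547]
eef_rot: [-0.707, 0.001, 0.001, 0.708]
ft_force: [-0.6, -0.6, -1.3]
width: 0.0436
t 9.02 tcp [ 0.5228 -0.092   0.2547] jaw 90.0 f [-0.6 -0.6 -1.3] w 0.0436
turn [-0.1 -0.  -0.1] shift now-axes mm [ 1.2 14.7  0.5] after-turn axes [ 1.2 14.7  0.5]
side 1013 bottle mouth xy [ 0.5189 -0.0887] tilt deg [ 0.72 -1.18] rms 0.0006 zmin 0.1418
   collar top ext [ 0.4966 -0.1215  0.0865] [ 0.5491 -0.0654  0.0922]
   collar wall fit 151 [ 0.529 -0.101]
scene 434 bottle mouth xy [ 0.5184 -0.0868] tilt deg [ 0.68 -1.65] rms 0.001 zmin 0.1443
   collar top ext [ 0.4992 -0.1221  0.0865] [ 0.5513 -0.0652  0.0941]
   collar wall fit 108 [ 0.5226 -0.0909]
m_scene_9.02.png
m_side_9.02.png
```

```bash
sed -i 's/^go(/if __name__=="__main__": go(/; s/^s=r.read/s=r.read/; s/^for n in ("side","scene"):/for n in (("side","scene") if __name__=="__main__" else ()):/' meas.py
python3 - <<'E'
from meas import *
for n in ("side","scene"):
    c=dict(np.load(f"{n}0.npz"));X,_=cloud(c)
    for nm,x,y,zl,zh in (("tall",.4593,.1334,.045,.16),("yel1",.290,.262,.03,.14),("yel2",.68,.13,.03,.14)):
        p=X[(np.hypot(X[...,0]-x,X[...,1]-y)<.034)&(X[...,2]>zl)&(X[...,2]<zh)]
        a,e=cyl(p,.022,(x,y),.1);print(n,nm,len(p),a[:2].round(4),"tilt",np.degrees(a[2:]).round(2),round(e,4))
    # collar edge: circle R27 fit on boundary of top-face mask, away from gauge
    z=X[...,2];m=((abs(z-.0905)<.004)&(np.hypot(X[...,0]-.524,X[...,1]+.092)<.034)).astype(np.uint8)
    k=max(cv2.findContours(m,cv2.RETR_EXTERNAL,cv2.CHAIN_APPROX_NONE)[0],key=len)[:,0]
    P=X[k[:,1],k[:,0]];P=P[P[:,1]>-.104]
    s=least_squares(lambda a:np.hypot(P[:,0]-a[0],P[:,1]-a[1])-a[2],[.524,-.092,.027],loss="soft_l1",f_scale=.001)
    mm=(z<.0865)&(z>.06)&(np.hypot(X[...,0]-.524,X[...,1]+.092)<.014)
    print("  collar fit",len(P),s.x.round(4))
E
```

```text
side tall 832 [0.4593 0.1358] tilt [-0.01 -0.01] 0.0009
side yel1 718 [0.2887 0.2704] tilt [-0.18  0.09] 0.0012
side yel2 737 [0.6828 0.1347] tilt [0.14 0.02] 0.001
  collar fit 46 [ 0.5226 -0.0928  0.026 ]
scene tall 466 [0.4584 0.1357] tilt [-0.53  0.03] 0.0013
scene yel1 350 [0.2895 0.269 ] tilt [0.08 0.15] 0.0018
scene yel2 461 [0.6822 0.1345] tilt [-0.35 -0.05] 0.0011
  collar fit 35 [ 0.5245 -0.092   0.0255]
```

The bottle leans about 0.8° in x and 1.4° in y in the grip. The same fit gives about 0° for the bottle standing in the rack, so the lean is real. I'll correct it and re-measure.

```bash
python3 -m jog '[[0.003,0,0,-1.4,0,-0.8],[0,0,0,0,0,0]]'; python3 meas.py
```

```text
time: 9.28
ee_pos: [0.527, -0.0886, 0.2567]
eef_rot: [0.716, 0.007, 0.004, -0.698]
ft_force: [0.1, 1.1, -0.2]
width: 0.0433
t 9.28 tcp [ 0.527  -0.0886  0.2567] jaw 90.2 f [ 0.1  1.1 -0.2] w 0.0433
turn [1.4 0.2 0.9] shift now-axes mm [-3.3 16.7 -2.4] after-turn axes [-3.  16.7 -2.9]
side 1034 bottle mouth xy [ 0.5251 -0.0883] tilt deg [-0.35  0.31] rms 0.0006 zmin 0.1442
   collar top ext [ 0.4966 -0.1216  0.0867] [ 0.5485 -0.0667  0.0928]
   collar wall fit 152 [ 0.5295 -0.1012]
scene 449 bottle mouth xy [ 0.5242 -0.0882] tilt deg [-0.54  0.32] rms 0.001 zmin 0.1437
   collar top ext [ 0.4995 -0.1218  0.0867] [ 0.5517 -0.0648  0.0942]
   collar wall fit 112 [ 0.5224 -0.0909]
```

```bash
python3 -m jog '[[-0.001,0.02,-0.002,0,0,0],[0,0.015,0,0,0,0],[0,0.005,0,0,0,0],[0,0,0,0,0,0],[0,0,0,0,0,0]]'; python3 meas.py
python3 - <<'E'
import cv2,glob
f=sorted(glob.glob("pics/m_side_*"),key=lambda s:float(s[12:-4]))[-1];g=f.replace("side","scene")
a=cv2.resize(cv2.imread(f)[180:310,230:340],(440,520),interpolation=2);b=cv2.resize(cv2.imread(g)[170:265,160:250],(360,380),interpolation=2)
b=cv2.copyMakeBorder(b,0,140,0,0,0);cv2.imwrite("pics/v7.png",cv2.convertScaleAbs(cv2.hconcat([a,b]),alpha=1.6))
E
```

```text
time: 9.8
ee_pos: [0.5271, -0.0907, 0.2179]
eef_rot: [0.715, 0.009, 0.005, -0.699]
ft_force: [0.8, 0.8, 0.3]
width: 0.0434
t 9.8 tcp [ 0.5271 -0.0907  0.2179] jaw 90.3 f [0.8 0.8 0.3] w 0.0434
turn [1.3 0.4 1.1] shift now-axes mm [ -2.7 -22.1  -1.3] after-turn axes [ -3.1 -22.1  -0.8]
side 914 bottle mouth xy [ 0.5255 -0.0901] tilt deg [-0.45  0.19] rms 0.0007 zmin 0.1056
   collar top ext [ 0.4961 -0.1221  0.0865] [ 0.5488 -0.0662  0.0926]
   collar wall fit 152 [ 0.5292 -0.1011]
scene 414 bottle mouth xy [ 0.5253 -0.0903] tilt deg [-0.9   0.45] rms 0.0011 zmin 0.1062
   collar top ext [ 0.5002 -0.1217  0.0865] [ 0.5505 -0.0659  0.0942]
   collar wall fit 113 [ 0.5224 -0.0912]
```

View pics/v7.png

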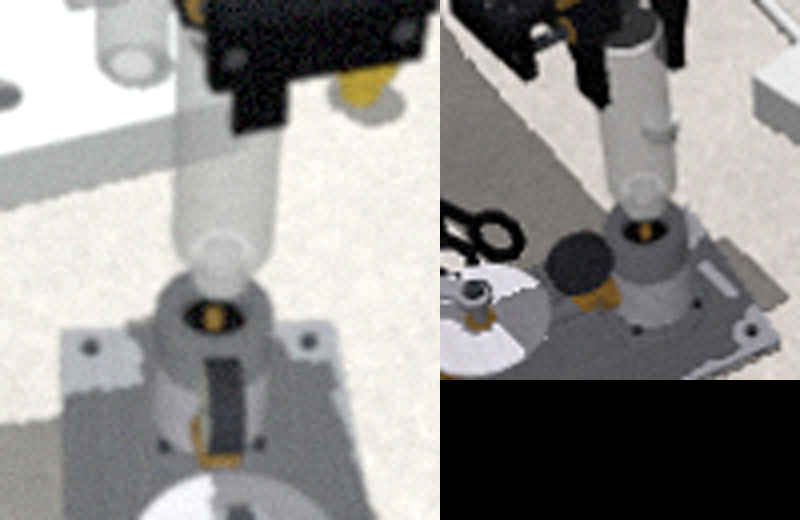

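```bash
cat >> h.py <<'E'
def proj(c,X):
    R=np.array(c["R"]);rv=cv2.Rodrigues(R)[0]
    return cv2.projectPoints(np.array(X,float).reshape(-1,1,3),rv,np.array(c["t"],float),np.array(c["K"],float),np.array([c["k1"],0,0,0,0],float))[0][:,0]
E
python3 - <<'E'
from h import *
for n,b,m in (("side",(283.1,259.0),(285.3,250)),("scene",(210.6,227.5),(210.1,221))):
    c=dict(np.load(f"{n}0.npz"))
    print(n,"proj collar axis z=.09,.106,.15,.2",proj(c,[[.5238,-.0924,z] for z in (.09,.106,.15,.2)]).round(1).tolist())
    print("   right dir px per mm x,y",((proj(c,[[.5338,-.0924,.106],[.5238,-.0824,.106]])-proj(c,[[.5238,-.0924,.106]]))/10).round(3).tolist())
    u=cv2.undistortPoints(np.array([[b]],float),np.array(c["K"],float),np.array([c["k1"],0,0,0,0],float))[0,0]
    o,d=ray(c,u);print("   bore xy@.09",(o+d*(.09-o[2])/d[2]).round(4))
E
```

```text
side proj collar axis z=.09,.106,.15,.2 [[284.0, 257.1], [284.4, 250.9], [285.5, 233.0], [286.8, 210.8]]
   right dir px per mm x,y [[0.543, -0.093], [-0.153, -0.404]]
   bore xy@.09 [ 0.521  -0.0964  0.09  ]
scene proj collar axis z=.09,.106,.15,.2 [[210.2, 225.8], [209.7, 221.5], [208.2, 209.3], [206.5, 194.4]]
   right dir px per mm x,y [[0.234, 0.225], [0.323, -0.189]]
   bore xy@.09 [ 0.5292 -0.095   0.09  ]
```

```bash
python3 -m jog '[[-0.0015,0,0,0.3,0,0.6],[0,0,0,0,0,0]]'
cat >> meas.py <<'E'
    # column/row-edge check: silhouette mid columns (depth mask), bottle vs collar
    d2=np.hypot(X[...,0]-tx,X[...,1]-ty)
    for nm,m in (("body",(d2<.036)&(X[...,2]>mz+.026)&(X[...,2]<tz-.008)),("collar",(np.hypot(X[...,0]-.5238,X[...,1]+.0924)<.036)&(X[...,2]>.072)&(X[...,2]<.088))):
        L=[];
        for v in range(384):
            u=np.where(m[v])[0]
            if len(u)>18: L.append((v,(u[0]+u[-1])/2,u[-1]-u[0]+1))
        if L: L=np.array(L);zz=.08 if nm=="collar" else mz+.06;print("  ",nm,"rows",L[0,0],L[-1,0],"midcol",L[:,1].mean().round(2),"w",L[:,2].mean().round(1),"expected col if on axis",proj(c,[[.5238,-.0924,zz]]).round(1)[0])
E
python3 meas.py
```

```text
time: 10.07
ee_pos: [0.5263, -0.0907, 0.2196]
eef_rot: [0.713, 0.006, 0.001, -0.701]
ft_force: [-0.7, -0.1, 0.3]
width: 0.0438
t 10.07 tcp [ 0.5263 -0.0907  0.2196] jaw 90.3 f [-0.7 -0.1  0.3] w 0.0438
turn [1.  0.4 0.6] shift now-axes mm [ -2.1 -20.4  -1.1] after-turn axes [ -2.3 -20.4  -0.8]
side 921 bottle mouth xy [ 0.5238 -0.0896] tilt deg [-0.03 -0.15] rms 0.0006 zmin 0.107
   collar top ext [ 0.4964 -0.1222  0.0865] [ 0.5485 -0.0654  0.0926]
   collar wall fit 154 [ 0.5292 -0.1014]
   body rows 213.0 244.0 midcol 285.33 w 25.8 expected col if on axis [285.9 226.1]
   collar rows 269.0 269.0 midcol 283.5 w 26.0 expected col if on axis [283.8 260.8]
scene 416 bottle mouth xy [ 0.5233 -0.0894] tilt deg [-0.26  0.05] rms 0.001 zmin 0.1065
   collar top ext [ 0.499  -0.1219  0.0865] [ 0.5501 -0.065   0.0943]
   collar wall fit 112 [ 0.5224 -0.0911]
   collar rows 234.0 235.0 midcol 209.0 w 20.0 expected col if on axis [210.5 228.4]
```

```bash
python3 -m jog '[[-0.0007,0.01,-0.0008,0,0,0],[0,0.008,0,0,0,0],[0,0.005,0,0,0,0],[0,0,0,0,0,0]]'; python3 meas.py
```

```text
time: 10.5
ee_pos: [0.5262, -0.0921, 0.1946]
eef_rot: [0.714, 0.006, 0.002, -0.701]
ft_force: [0.8, 0.1, 3.6]
width: 0.0434
t 10.5 tcp [ 0.5262 -0.0921  0.1946] jaw 90.3 f [0.8 0.1 3.6] w 0.0434
turn [1.1 0.4 0.7] shift now-axes mm [ -1.7 -45.5  -0.2] after-turn axes [ -2.2 -45.4   0.6]
side 860 bottle mouth xy [ 0.524  -0.0911] tilt deg [-0.12 -0.05] rms 0.0007 zmin 0.104
   collar top ext [ 0.4964 -0.1219  0.0865] [ 0.5485 -0.0724  0.0942]
   collar wall fit 112 [ 0.5242 -0.092 ]
   body rows 226.0 256.0 midcol 284.98 w 25.0 expected col if on axis [285.2 236.8]
   collar rows 269.0 269.0 midcol 283.5 w 26.0 expected col if on axis [283.8 260.8]
scene 394 bottle mouth xy [ 0.5232 -0.0908] tilt deg [-0.05 -0.02] rms 0.0011 zmin 0.1063
   collar top ext [ 0.5016 -0.1224  0.0866] [ 0.5505 -0.0653  0.0942]
   collar wall fit 111 [ 0.5227 -0.091 ]
   collar rows 234.0 235.0 midcol 208.75 w 20.5 expected col if on axis [210.5 228.4]
```

Mouth in the bore and touching the cup (3.6 N, no side force). I'll increase grip and press in small steps.

```bash
python3 -m jog '[[0,0.004,0,0,0,0],[0,0.005,0,0,0,0],[0,0.004,0,0,0,0]]' -1 55;python3 -m jog '[[0,0.003,0,0,0,0]]'; python3 -m jog '[[0,0.003,0,0,0,0]]'
```

```text
time: 10.85
ee_pos: [0.5279, -0.0922, 0.1842]
eef_rot: [0.714, 0.008, 0.004, -0.7]
ft_force: [-3.0, 1.2, 7.5]
width: 0.0433
time: 10.93
ee_pos: [0.5281, -0.0922, 0.1815]
eef_rot: [0.714, 0.008, 0.004, -0.7]
ft_force: [-2.7, 0.3, 9.0]
width: 0.0429
time: 11.02
ee_pos: [0.5291, -0.0919, 0.1805]
eef_rot: [0.714, 0.009, 0.005, -0.701]
ft_force: [-8.2, 1.6, 36.9]
width: 0.043
```

```bash
python3 -m jog '[[-0.0015,0.001,0,0,0,0.3]]'; python3 -m jog '[[-0.001,0.001,0,0,0,0.2]]'; python3 meas.py
```

```text
time: 11.1
ee_pos: [0.5285, -0.0918, 0.181]
eef_rot: [0.714, 0.008, 0.004, -0.701]
ft_force: [-0.9, -0.1, 9.1]
width: 0.0427
time: 11.18
ee_pos: [0.5284, -0.0917, 0.1814]
eef_rot: [0.714, 0.008, 0.003, -0.7]
ft_force: [-0.7, -0.1, 8.0]
width: 0.0433
t 11.18 tcp [ 0.5284 -0.0917  0.1814] jaw 90.4 f [-0.7 -0.1  8. ] w 0.0433
turn [1.1 0.4 0.9] shift now-axes mm [ -3.5 -58.7  -0.8] after-turn axes [ -4.4 -58.6   0.2]
side 835 bottle mouth xy [ 0.5249 -0.0912] tilt deg [0.36 0.18] rms 0.0007 zmin 0.1001
   collar top ext [ 0.4965 -0.1222  0.0865] [ 0.5485 -0.0708  0.0942]
   collar wall fit 99 [ 0.5234 -0.0911]
   body rows 231.0 261.0 midcol 285.35 w 24.8 expected col if on axis [284.9 242.2]
   collar rows 269.0 269.0 midcol 283.5 w 26.0 expected col if on axis [283.8 260.8]
scene 380 bottle mouth xy [ 0.5243 -0.0911] tilt deg [0.16 0.26] rms 0.0012 zmin 0.1004
   collar top ext [ 0.5025 -0.1221  0.0866] [ 0.5513 -0.0662  0.0942]
   collar wall fit 108 [ 0.5226 -0.091 ]
   collar rows 234.0 235.0 midcol 208.75 w 19.5 expected col if on axis [210.5 228.4]
```

```bash
python3 -m jog '[[-0.001,0.002,0,0,0,0]]'; python3 -m jog '[[-0.001,0.002,0,0,0,0]]'; python3 -c "
from h import *
for i in range(5):
    r.camera('wrist');s=r.read_state();print(s['time'],s['ee_pos'].round(4),s['ft_force'].round(1))"
```

```text
time: 11.37
ee_pos: [0.5284, -0.0917, 0.1806]
eef_rot: [0.714, 0.009, 0.004, -0.7]
ft_force: [-2.6, 1.1, 13.2]
width: 0.0429
time: 11.45
ee_pos: [0.5286, -0.0918, 0.1805]
eef_rot: [0.714, 0.01, 0.005, -0.7]
ft_force: [-4.9, -0.1, 21.8]
width: 0.0432
11.5 [ 0.5285 -0.0917  0.1805] [-4.2 -0.1 15.1]
11.55 [ 0.5285 -0.0917  0.1806] [-2.8  1.3 15.8]
11.6 [ 0.5285 -0.0918  0.1806] [-2.6  0.4 15.2]
11.65 [ 0.5285 -0.0917  0.1806] [-3.7  0.5 15.4]
11.7 [ 0.5285 -0.0917  0.1806] [-3.   0.9 16. ]
```

```bash
python3 -m jog '[[-0.0005,0.0027,0,0,0,0]]'; python3 -c "
from h import *
for i in range(4):
    r.camera('wrist');s=r.read_state();print(s['time'],s['ee_pos'].round(4),s['ft_force'].round(1),s['joint_vel'].round(3).max())"; python3 meas.py;  python3 - <<'E'
import cv2,glob
from fit import *
f=sorted(glob.glob("pics/m_side_*"),key=lambda s:float(s[12:-4]))[-1];g=f.replace("side","scene")
a=cv2.resize(cv2.imread(f)[190:360,220:330],(388,600),interpolation=2);b=cv2.resize(cv2.imread(g)[170:290,140:240],(400,480),interpolation=2)
b=cv2.copyMakeBorder(b,0,120,0,0,0);cv2.imwrite("pics/v8.png",cv2.convertScaleAbs(cv2.hconcat([a,b]),alpha=1.6))
for n in ("side","scene"):
    c=r.camera(n);X,_=cloud(c);z=X[...,2];d=X[...,:2]-np.array([.5027,-.204]);rr=np.hypot(d[...,0],d[...,1])
    q=X[(z>.084)&(z<.097)&(rr<.11)&(rr>.035)&(X[...,1]<-.19)][:,:2];m=q.mean(0);v=np.linalg.eigh(np.cov((q-m).T))[1][:,1]
    print(n,"lever",len(q),np.degrees(np.arctan2(v[1],v[0])).round(1)%180)
E
```

```text
time: 11.78
ee_pos: [0.5292, -0.0917, 0.1805]
eef_rot: [0.714, 0.012, 0.007, -0.7]
ft_force: [-9.4, 0.7, 28.1]
width: 0.043
11.8333 [ 0.5292 -0.0918  0.1806] [-6.8  1.9 21.9] 0.007
11.8833 [ 0.5291 -0.0918  0.1806] [-6.6  0.1 21.6] 0.001
11.9333 [ 0.5291 -0.0918  0.1806] [-6.   0.6 22.4] -0.0
11.9833 [ 0.5291 -0.0918  0.1805] [-6.5  0.8 21.8] 0.001
t 11.98 tcp [ 0.5291 -0.0918  0.1805] jaw 90.4 f [-6.5  0.8 21.8] w 0.0431
turn [1.1 0.4 1.5] shift now-axes mm [ -3.5 -59.6  -0.8] after-turn axes [ -5.1 -59.5   0.3]
side 827 bottle mouth xy [ 0.5249 -0.0914] tilt deg [0.69 0.32] rms 0.0007 zmin 0.1001
   collar top ext [ 0.4961 -0.1185  0.0866] [ 0.5488 -0.0694  0.0945]
   collar wall fit 105 [ 0.5231 -0.0906]
   body rows 232.0 260.0 midcol 285.43 w 25.0 expected col if on axis [284.9 242.5]
   collar rows 269.0 269.0 midcol 283.0 w 25.0 expected col if on axis [283.8 260.8]
scene 375 bottle mouth xy [ 0.5243 -0.0911] tilt deg [0.47 0.36] rms 0.0011 zmin 0.1003
   collar top ext [ 0.5002 -0.1217  0.0865] [ 0.5519 -0.0669  0.0944]
   collar wall fit 108 [ 0.5226 -0.0909]
   collar rows 234.0 235.0 midcol 209.25 w 19.5 expected col if on axis [210.5 228.4]
side lever 440 32.900000000000006
scene lever 146 35.5
```

View pics/v8.png

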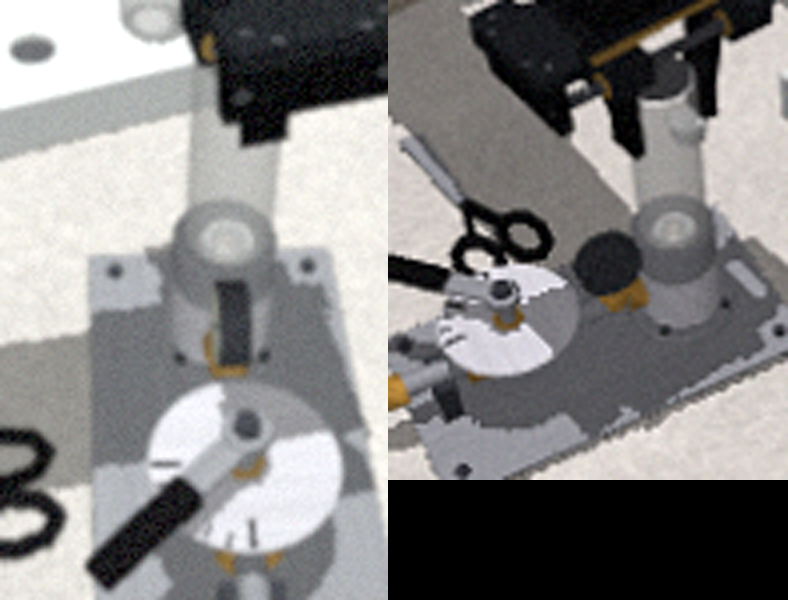

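The picture shows the neck fully in the collar bore with the shoulder on the ring, at left (225,240) and right (675,230). The lever stands diagonal between the shut and open ticks. Everything is steady, so I'm handing in.

```bash
python3 -c "
from h import *
print(r.close_job());s=r.read_state();print(s['time'],s['ee_pos'].round(4),s['ft_force'].round(1),s['width'])"
```

```text
the job is handed in; nothing more can be done
None
the job is handed in; nothing more can be done
```

The lever is half-way, and the tall clear bottle is in the rinser head, held pressed down on the collar. I handed the job in at about 12 s of the 58 s allowed. No verdict is reported.

**Lever:** I gripped the black sleeve and turned it to about 45°. The last check gave 213° from the side camera and 215.5° from the scene camera, against a target of 214.3°, so about 44–46° open.

**Bottle:** It tilted about 1.6° in the grip, so I straightened it before lowering it into the head. At the end:
- **Seating:** a hard stop came at the same height each time, tool tip at 0.1805 m. That puts the mouth about 22 mm below the collar face.
- **Force:** the steady push was about 22 N, which leaves about 12 N on the collar after the spring. The highest wrist reading was 37 N.
- **Steadiness:** the bottle was about 0.7° off upright, motionless, and still held with the grip set to 55 N.

**Disagreements:**
- The two cameras differ by about 2 mm in x on the collar position.
- Fits to the bottle's side read 2–3 mm too far from the cameras, so I corrected for that. The bottle is within about 2 mm of the collar axis.
- A sideways force of about 6.5 N remained along x at the end, probably the neck leaning on the bore.
- I didn't measure the other objects again at the end. No contact with any of them showed in the forces or pictures.

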